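# Pull-test a child latch with a spring scale

## Robot

A 7-joint arm with a two-finger parallel gripper is mounted at the origin on the work surface. World frame = base frame: x ahead of the robot, y to its left, z up, the work surface at z = 0. Lengths are in m, angles in rad, forces in N, time in s.
With the tool pointing down it reaches from about 0.425 to 0.825 m from the base axis. Payload 3.6 kg.
Tool frame: the origin (TCP) lies midway between the tips of the shut fingers; the grasp point (between the pads) lies 19 mm behind it (robot.grip_depth is the distance from the TCP to the grasp point, in m); z points along the fingers, y is the line along which they close (so a half turn about z gives the same grasp; the last joint's range is limited). The gripper opens to 85 mm and grips with 20 to 120 N. Pads are 22 mm wide; open, the fingers measure 114 mm over their backs; the gripper's body (76 mm by 85 mm) begins 54 mm behind the grasp point. The pads swing forward as they close: fully open they stand 13 mm farther back than shut.
Start: joints at [-1.236, 0.615, -0.013, 1.423, 0.008, 1.103, -0.04], TCP at [0.229, 0.608, 0.231] pointing down, gripper open.
Joint ranges: [-3.12, 3.12], [-0.3, 2.06], [-1.34, 1.32], [0.26, 2.42], [-1.36, 4.5], [0.01, 1.98], [-2.84, 2.84]. Speed limits (rad/s): [2.79, 2.79, 3.14, 3.14, 3.14, 3.14, 3.14].

## Interface

Orientations are given as a 3x3 rotation matrix whose columns are the frame's x, y, z axes.
In Python, from bench import robot, read_camera, close_job gives the robot as it stands.
- The arm moves only by the tool servo_tool, never from a script. Its argument "targets" is a list of rows, each a list of 3 entries, a list of its own where there are three numbers: the shift along the tool's x, y, z scaled (see below), then the turn, a rotation vector about the tool's x, y, z scaled (see below), then the opening, from 0 (shut) to 1 (fully open). A call has 1 to 20 rows; each row shifts and turns the commanded pose from where the row before left it, along the tool's axes as they then stand; what a row does not reach is not made up. The controller multiplies each number of a shift by 7.5 cm and each number of a turn by 180 degrees. A row lasts 1/10 s, in which the tool goes at most 50 mm and 8.59 degrees, less where a joint would pass 70% of its speed; a pose out of reach is approached as far as the arm can. A call with a number of a shift or a turn outside -1 to 1 is refused whole. A call with a gripper value outside its range is refused whole. The fingers move at their own pace and stop on an object; "force" is the grip in N (left out, the last holds). Time passes only in rows, so rows that do not move let the fingers close. It gives the time, the measured TCP pose, the force, the opening and the grip force at its end, in the units of the state.
- robot.read_state(): the state, without advancing time (a new reading comes with each control period).
- read_camera(name): name is "side" or "top"; returns a dict with "image" (384x512x3 uint8, red, green, blue), "K" (3x3 intrinsics, pixels), "eye" and "attitude" of the camera in the world. Camera axes: x right, y down, z forward; pixel columns grow to the right and rows downward; lengths in m; the calibration is good to about 2 mm. A picture is of the moment at which its call begins. There is no depth.
- close_job(): hands the job in; it is judged then, once.
The state is a dict: "time_s": time; "joint_positions": joint angles; "joint_vel": joint speeds; "joint_torque": joint torques, N m; "tool_pos": TCP position; "ee_rot": TCP orientation; "force": force on the tool from outside, world axes, zero at the start; "torque": the same for the moment, N m; "grip_width": opening from 0.0 (shut) to 1.0 (fully open); "gripper_force": force on a finger pad.
Only numpy, scipy, OpenCV 4.12 (cv2) and the standard library are available. Lean on these libraries where they do the work, as an engineer would, in place of code of your own. Each camera call takes 0.05 s, during which the arm holds its last target. There are 200 camera calls.

## Task

The child latch on the little spice drawer is new, and the spring scale is already hooked over the drawer's handle. Pull the scale out by its red ring, away from the drawer, until it reads 1 kg (the green line) with the latch holding, keep it there for three seconds, then ease the ring all the way back and let go without letting it snap, so that the orange drag pointer is left standing at the green line. Leave the things on the chopping board where they are.

Things in the scene. Friction and masses are not known exactly. Their poses are not given: they have to be found in the camera images.
- ring_mid (a point): Middle of the opening of the scale's red pull ring, a flat-lying rounded loop of 10 mm bar, its mid-plane 16 mm above the board's top. Opening 56 mm along the pull, 66 mm across. Site axes: +x along the scale in the pull direction (away from the drawer), z up. Inner face of the far bar, the one to pull on, 27 mm along +x; stem end of the opening 29 mm along -x. It slides with joint scale_pull.
- scale_pull (a joint): How far the red ring is pulled out of the scale's tube (m): 0 at rest (it goes in no further), full travel 0.085. The spring is 245 N/m from 0, so the 1 kg line is 0.040 (9.8 N); rubbing in the tube adds about 0.15 N and the drag pointer 0.35 N.
- drag_pointer (a joint): Orange drag pointer, a 5 by 12 by 7 mm tab in the slot on top of the tube, in the same measure as scale_pull (m). The pull's small red indicator pushes it outward from 0 and it stays at the highest reading by friction. 0.040 is exactly on the green 1 kg line.
- mark_1kg (a point): The 1 kg line: a 3 mm wide green band round the scale's white tube (28 mm diameter, 150 mm long, 2 mm above the board); the point is on top of the tube. +x is the pull direction. The tube's outer end is 80 mm further along +x, the hook on the drawer's handle 106 mm along -x. Thin black lines each 0.2 kg (8 mm).
- hook_point (a point): Middle of the drawer's steel bow handle; the scale's wire hook swings sideways on it, up to 0.3 rad either way, and cannot come off. The drawer opens along this point's -x; z up. It stands ajar with free play: pulled, it slides stiffly (2.5 N rub) 12 to 26 mm, not known beforehand, until the latch stops it dead. Only then can the scale go on to 1 kg. The latch holds far more.
- board: Beech chopping board, 400 by 480 mm (x, y), top 30 mm above the worktop; fixed. Origin at the centre of its underside.
- spice_drawers: White and wood spice drawer unit, 270 wide, 210 deep, 214 mm high, fixed, 60 mm beyond the board's end. Origin at the centre of its underside; its front looks along its own -x.
- tadka_pan: Empty stainless tadka pan on the board, bowl 100 mm diameter and 40 mm high, long handle along its +x reaching 228 mm from the origin and up to 55 mm high. Origin: centre of the bowl's underside. Leave alone.
- small_lid: Cast aluminium lid on the board, 106 mm diameter, 36 mm high with its knob. Origin: centre of its underside. Leave alone.
- salt_box: Round bamboo salt box on the board, 80 mm diameter, 61 mm high, with a swivel cover with a small knob (to 68 mm). Origin: centre of its underside. Leave alone.
- spice_jar: Amber glass spice jar on the board, 52 mm diameter, 75 mm high, steel cap. Origin: centre of its underside. Leave alone.
- spatula: Yellow spatula lying on the board, 240 mm long, blade 50 mm wide, 12 mm high. Origin: under its middle, blade towards its +x. Leave alone.

How it is judged:
By the outcome, as a careful person would: the job done as asked, in the order asked, and still so for the second after the job is handed in, with the robot touching nothing.
It also fails if it takes over 53 s, if anything falls off the work surface, if the arm or the gripper's body presses on something with over 40 N, if the wrist force passes 120 N, or if a joint passes its speed limit or range.

## Working session

There is one attempt and no reset: what is moved stays moved. The work goes in short steps, Python scripts to look and compute and a tool call to move; the robot and the scene stay as the last step left them, time stands still between calls to the robot, and variables do not carry over. Pictures are saved under pics/ and viewed, at most 11 in all, crops included, and the job is handed in when it is done.

Besides the shell and the picture viewer there is one more tool, called after "Request:" by a JSON object that holds its "op" and its "data". servo_tool: Moves the arm, as the interface text tells. Shifts and turns lie within -1 to 1; 1 stands for 7.5 cm of shift or 180 degrees of turn. Its arguments: {"type":"object","properties":{"targets":{"type":"array","items":{"type":"array"}},"force":{"type":"number"}},"required":["targets"]}

```bash
mkdir -p pics; python3 - <<'E'
from bench import robot, read_camera
import cv2
for n in("top","side"):
    c=read_camera(n); cv2.imwrite(f"pics/{n}0.png",c["image"][:,:,::-1]); print(n,c["K"],c["eye"],c["attitude"])
s=robot.read_state();print(s["time_s"],s["tool_pos"],s["ee_rot"],s["force"])
E
```

```text
top [[447.16249457   0.         250.46414366]
 [  0.         447.16249457 180.84606226]
 [  0.           0.           1.        ]] [0.53300091 0.14638498 1.06039149] [[-0.02304612 -0.99795007  0.05970364]
 [-0.99910624  0.02087385 -0.03675607]
 [ 0.03543448 -0.06049736 -0.99753921]]
side [[397.65784234   0.         250.78995425]
 [  0.         397.65784234 190.21256243]
 [  0.           0.           1.        ]] [ 0.31342602 -0.54785709  0.92487977] [[ 0.93301771 -0.27791557  0.22856267]
 [-0.35967842 -0.70184984  0.61484814]
 [-0.0104592  -0.65587326 -0.75479856]]
0.1 [0.22917174 0.60749822 0.2302495 ] [[-9.35667807e-01  3.52881174e-01 -7.94767942e-04]
 [ 3.52882065e-01  9.35665104e-01 -2.24967381e-03]
 [-5.02309056e-05 -2.38540672e-03 -9.99997154e-01]] [0.61467641 0.46748419 0.13241301]
```

View pics/top0.png

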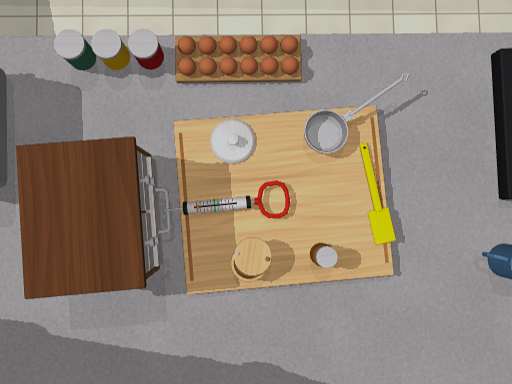

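View pics/side0.png

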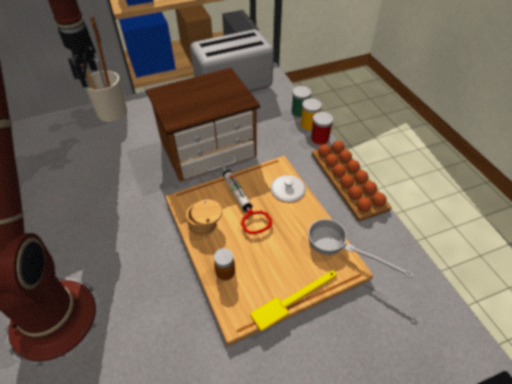

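The top view shows the scale lying along the image horizontally. The hook is at about (168,209), the tube at (183–250, 205) and the red ring centre at about (274,200). The drawer is on the left, so the pull is to the right (world −y). The side view agrees. Next I'll turn these into metres.

```bash
cat > h.py <<'E'
from bench import robot, read_camera
import cv2, numpy as np
def w(c,uv,z):
    d=c["attitude"]@np.linalg.solve(c["K"],[uv[0],uv[1],1.]); e=np.array(c["eye"]); return e+d*(z-e[2])/d[2]
def px(c,p):
    q=c["K"]@(np.array(c["attitude"]).T@(np.array(p)-c["eye"])); return q[:2]/q[2]
def redring(c,z=.046):
    im=c["image"].astype(int); m=((im[:,:,0]>120)&(im[:,:,1]<60)&(im[:,:,2]<60)).astype(np.uint8)
    n,l,s,_=cv2.connectedComponentsWithStats(m)
    best=[i for i in range(1,n) if s[i,4]>60]
    return l,best,s
E
python3 - <<'E'
from h import *
for n in("top","side"):
    c=read_camera(n); l,b,s=redring(c)
    for i in b:
        # hole: fill contour
        m=(l==i).astype(np.uint8)
        cs,h=cv2.findContours(m,cv2.RETR_CCOMP,cv2.CHAIN_APPROX_NONE)
        for k,ct in enumerate(cs):
            if len(ct)<40: continue
            P=np.array([w(c,p[0],.046)[:2] for p in ct]); M=cv2.moments(P.astype(np.float32)*1000)
            print(n,s[i],"hole" if h[0][k][3]>=0 else "outer",P.min(0).round(4),P.max(0).round(4),"cent",round(M["m10"]/M["m00"],1),round(M["m01"]/M["m00"],1))
    if n=="top":
        for nm,uv,z in [("hook",(168,209),.046),("tubeL",(184,209),.046),("tubeR",(250,202.5),.046),("drT",(135,138),.214),("drB",(144,290),.214),("drTL",(17,147),.214),("jar",(326,257),.105),("salt",(252,256),.091),("lid",(233,139),.06),("b1",(174,122),.03),("b2",(187,293),.03),("b3",(393,275),.03)]: print(nm,w(c,uv,z).round(4))
    im=c["image"]
    x0,y0,x1,y1=(150,160,310,270) if n=="top" else (200,150,300,250)
    cv2.imwrite(f"pics/{n}1.png",cv2.resize(im[y0:y1,x0:x1,::-1],None,fx=5,fy=5,interpolation=cv2.INTER_CUBIC))
E
```

```text
top [255 181  35  37 393] outer [0.5102 0.0222] [0.5922 0.0999] cent 550.6 58.3
top [255 181  35  37 393] hole [0.5149 0.029 ] [0.5855 0.0884] cent 550.5 57.6
hook [0.5341 0.2962 0.046 ]
tubeL [0.5333 0.2603 0.046 ]
tubeR [0.5446 0.1112 0.046 ]
drT [0.6694 0.3318 0.214 ]
drB [0.3851 0.3174 0.214 ]
drTL [0.6562 0.5508 0.214 ]
jar [ 0.4241 -0.0462  0.105 ]
salt [0.429  0.1111 0.091 ]
lid [0.6881 0.1467 0.06  ]
b1 [0.7348 0.2823 0.03  ]
b2 [0.3433 0.258  0.03  ]
b3 [ 0.3703 -0.2155  0.03  ]
side [242 209  30  25 170] outer [0.5115 0.0223] [0.5923 0.1036] cent 551.6 57.2
side [242 209  30  25 170] hole [0.5159 0.0243] [0.5884 0.0885] cent 551.8 55.6
```

View pics/top1.png

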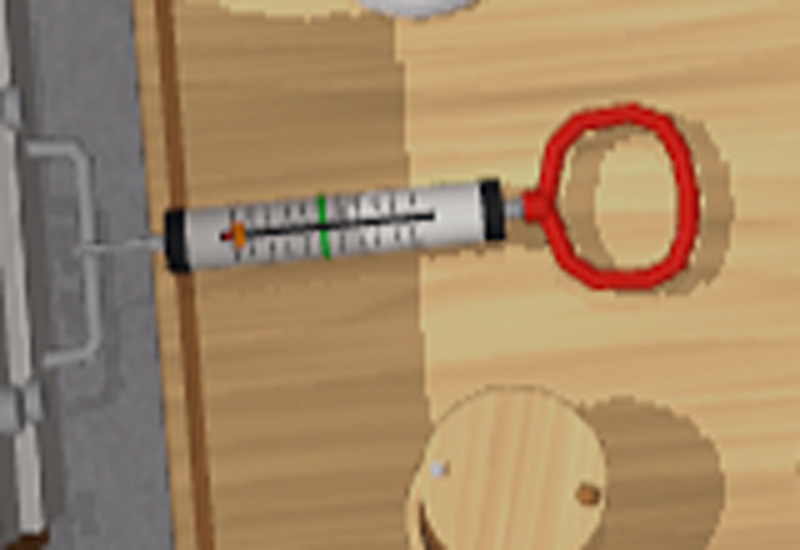

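The ring middle is at about (0.551, 0.057) and the pull direction is about (0.065, −0.998), in line with the drawer. I'll hook the far bar with the shut fingers. First I raise the arm and travel over.

Request:
{"op": "servo_tool", "data": {"targets": [[[0,0,-0.6],[0,0,0],0],[[-0.41,-0.33,0],[0,0,0],0],[[-0.41,-0.33,0],[0,0,0],0],[[-0.41,-0.33,0],[0,0,0],0],[[-0.41,-0.33,0],[0,0,0],0],[[-0.41,-0.33,0],[0,0,0],0],[[-0.41,-0.33,0],[0,0,0],0],[[-0.41,-0.33,0],[0,0,0],0],[[-0.41,-0.33,0],[0,0,0],0],[[-0.41,-0.33,0],[0,0,0],0],[[-0.41,-0.33,0],[0,0,0],0],[[-0.41,-0.33,0],[0,0,0],0],[[-0.41,-0.33,0],[0,0,0],0],[[-0.41,-0.33,0],[0,0,0],0],[[-0.41,-0.33,0],[0,0,0],0],[[-0.41,-0.33,0],[0,0,0],0],[[-0.41,-0.33,0],[0,0,0],0]], "force": 40}}

```text
time_s: 1.9
tool_pos: [0.5505, 0.0626, 0.2763]
ee_rot: [[-0.936, 0.353, -0.0], [0.353, 0.936, 0.0], [0.0, 0.0, -1.0]]
force: [1.0, -0.4, 0.4]
grip_width: 0.005
gripper_force: 0.0
```

Request:
{"op": "servo_tool", "data": {"targets": [[[0,0,0],[0,0,0.045],0],[[0,0,0],[0,0,0.045],0],[[0,0,0],[0,0,0.045],0],[[0,0,0],[0,0,0.045],0],[[0,0,0],[0,0,0.045],0],[[0,0,0],[0,0,0.045],0],[[0,0,0],[0,0,0.045],0],[[0,0,0],[0,0,0.045],0],[[0,0,0],[0,0,0],0],[[0,0,0],[0,0,0],0]]}}

```text
time_s: 2.9
tool_pos: [0.5498, 0.0641, 0.2761]
ee_rot: [[-0.082, 0.997, -0.0], [0.997, 0.082, -0.0], [-0.0, -0.0, -1.0]]
force: [-0.4, -0.1, 0.4]
grip_width: -0.002
gripper_force: 0.0
```

```bash
cat > g.py <<'E'
from h import *
import sys
s=robot.read_state(); R=np.array(s["ee_rot"]); p=np.array(s["tool_pos"])
t=np.array([float(a) for a in sys.argv[1:4]])
print(s["time_s"],p.round(4),R.round(3).tolist(),"F",np.round(s["force"],2),"w",s["grip_width"],"units to goal",(R.T@(t-p)/.075).round(3), "ang",np.degrees(np.arctan2(R[1,0],R[0,0])).round(2))
E
python3 g.py .551 .056 .036
```

```text
2.9 [0.5498 0.0641 0.2761] [[-0.082, 0.997, -0.0], [0.997, 0.082, -0.0], [-0.0, -0.0, -1.0]] F [-0.44 -0.12  0.4 ] w -0.001954175545612869 units to goal [-0.109  0.008  3.202] ang 94.72
```

Request:
{"op": "servo_tool", "data": {"targets": [[[-0.05,0,0.35],[0,0,0],0],[[-0.05,0,0.35],[0,0,0],0],[[0,0,0.35],[0,0,0],0],[[0,0,0.35],[0,0,0],0],[[0,0,0.35],[0,0,0],0],[[0,0,0.35],[0,0,0],0],[[0,0,0.3],[0,0,0],0],[[0,0,0.2],[0,0,0],0],[[0,0,0],[0,0,0],0]]}}

```text
time_s: 3.8
tool_pos: [0.549, 0.0565, 0.0793]
ee_rot: [[-0.081, 0.997, -0.005], [0.997, 0.081, -0.0], [0.0, -0.005, -1.0]]
force: [-0.8, -1.0, 0.4]
grip_width: 0.003
gripper_force: 0.0
```

```bash
python3 g.py .551 .056 .036; python3 - <<'E'
from h import *
a=[]
for n,(x0,y0,x1,y1) in(("top",(180,150,340,260)),("side",(190,140,310,250))):
    c=read_camera(n); a.append(cv2.resize(c["image"][y0:y1,x0:x1,::-1],(400,int(400*(y1-y0)/(x1-x0))),interpolation=cv2.INTER_CUBIC)[:275])
cv2.imwrite("pics/2.png",np.hstack(a))
E
```

```text
3.8 [0.549  0.0565 0.0793] [[-0.081, 0.997, -0.005], [0.997, 0.081, -0.0], [0.0, -0.005, -1.0]] F [-0.78 -1.01  0.43] w 0.0032643875981524942 units to goal [-0.009  0.029  0.577] ang 94.64
```

View pics/2.png

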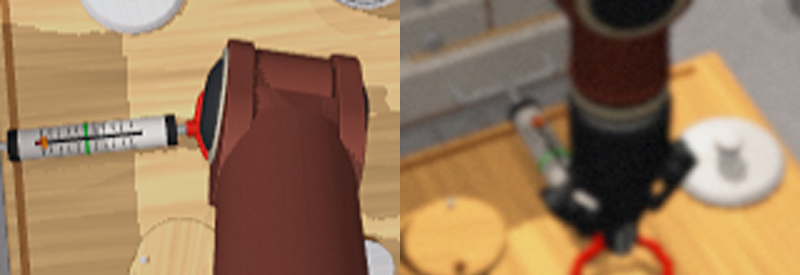

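The fingers stand above the ring opening and the tube is clear of the arm in the top view. I'll lower them into the opening.

Request:
{"op": "servo_tool", "data": {"targets": [[[0,0.03,0.12],[0,0,0],0],[[0,0,0.12],[0,0,0],0],[[0,0,0.12],[0,0,0],0],[[0,0,0.12],[0,0,0],0],[[0,0,0.09],[0,0,0],0],[[0,0,0],[0,0,0],0],[[0,0,0],[0,0,0],0]]}}

```text
time_s: 4.6
tool_pos: [0.5528, 0.0566, 0.0383]
ee_rot: [[-0.079, 0.997, -0.0], [0.997, 0.079, -0.0], [-0.0, -0.0, -1.0]]
force: [0.1, -0.2, 0.2]
grip_width: 0.001
gripper_force: 0.0
```

```bash
python3 g.py .551 .056 .036; python3 - <<'E'
from h import *
c=read_camera("side"); cv2.imwrite("pics/3.png",cv2.resize(c["image"][170:250,210:310,::-1],None,fx=6,fy=6,interpolation=cv2.INTER_CUBIC))
E
```

```text
4.6 [0.5528 0.0566 0.0383] [[-0.079, 0.997, -0.0], [0.997, 0.079, -0.0], [-0.0, -0.0, -1.0]] F [ 0.13 -0.19  0.24] w 0.0011582628657193777 units to goal [-0.005 -0.024  0.031] ang 94.53
```

View pics/3.png

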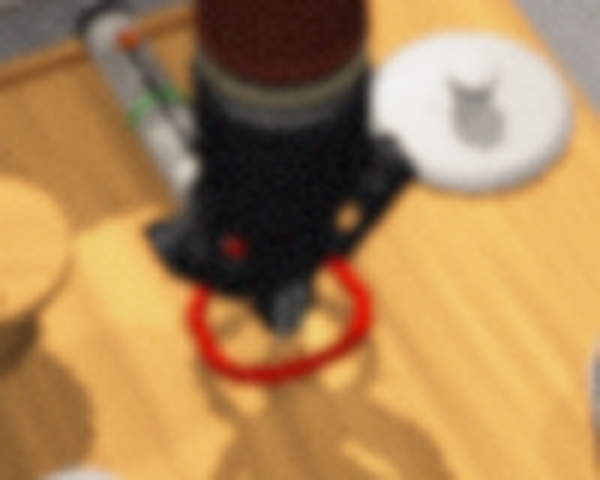

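The fingertip is inside the red loop (tip at about (290,325) in the crop, ring around it). I'll start pulling, slowly.

Request:
{"op": "servo_tool", "data": {"targets": [[[-0.08,0,0.02],[0,0,0],0],[[-0.06,0,0],[0,0,0],0],[[-0.03,0,0],[0,0,0],0],[[-0.03,0,0],[0,0,0],0],[[-0.03,0,0],[0,0,0],0],[[-0.03,0,0],[0,0,0],0],[[-0.03,0,0],[0,0,0],0],[[-0.03,0,0],[0,0,0],0],[[-0.03,0,0],[0,0,0],0],[[-0.03,0,0],[0,0,0],0],[[-0.03,0,0],[0,0,0],0],[[-0.03,0,0],[0,0,0],0],[[-0.03,0,0],[0,0,0],0],[[0,0,0],[0,0,0],0],[[0,0,0],[0,0,0],0]]}}

```text
time_s: 6.15
tool_pos: [0.5556, 0.0211, 0.037]
ee_rot: [[-0.079, 0.997, 0.0], [0.997, 0.079, -0.0], [-0.0, -0.0, -1.0]]
force: [0.7, 2.4, 1.2]
grip_width: 0.002
gripper_force: 1.0
```

```bash
cat > m.py <<'E'
from h import *
import sys
s=robot.read_state();print(s["time_s"],np.round(s["tool_pos"],4),"F",np.round(s["force"],2))
for k in range(int(sys.argv[1])):
  c=read_camera("top"); im=c["image"]; f=im.astype(float)
  h=cv2.cvtColor(im,cv2.COLOR_RGB2HSV).astype(int); H,S,V=h[...,0],h[...,1],h[...,2]
  roi=np.zeros(H.shape,bool); roi[190:225,172:300]=1
  # restrict to tube: y-range handled by world x
  yy,xx=np.nonzero(roi); P=np.array([w(c,(x,y),.060) for x,y in zip(xx,yy)])
  ok=abs(P[:,0]-(.533+(.26-P[:,1])*.065))<.012
  yy,xx,P=yy[ok],xx[ok],P[ok]
  r=f[yy,xx]
  def cen(wt):
    wt=np.clip(wt,0,None); wt[wt<25]=0
    return (P[:,1]@wt/wt.sum()).round(4) if wt.sum()>0 else None, wt.sum()
  g=r[:,1]-np.maximum(r[:,0],r[:,2])
  o=np.where((r[:,1]>.4*r[:,0])&(r[:,1]<.8*r[:,0]),r[:,0]-r[:,2]-40,0)
  red=np.where((r[:,1]<.35*r[:,0]),r[:,0]-r[:,1]-40,0)
  G,O,D=cen(g),cen(o),cen(red); print("green",G,"orange",O,"red",D, "ptr reading mm", None if O[0] is None else round(40+1000*(G[0]-O[0])/.998,1))
s=robot.read_state();print("F",np.round(s["force"],2))
if len(sys.argv)>2: cv2.imwrite(sys.argv[2],cv2.resize(im[180:240,160:320,::-1],None,fx=5,fy=5,interpolation=cv2.INTER_CUBIC))
E
python3 m.py 1 pics/4.png
```

```text
6.15 [0.5556 0.0211 0.037 ] F [0.75 2.38 1.18]
green (np.float64(0.1796), np.float64(1345.0)) orange (np.float64(0.1353), np.float64(7035.0)) red (np.float64(0.0765), np.float64(6605.0)) ptr reading mm 84.4
F [0.55 1.43 1.45]
```

View pics/4.png

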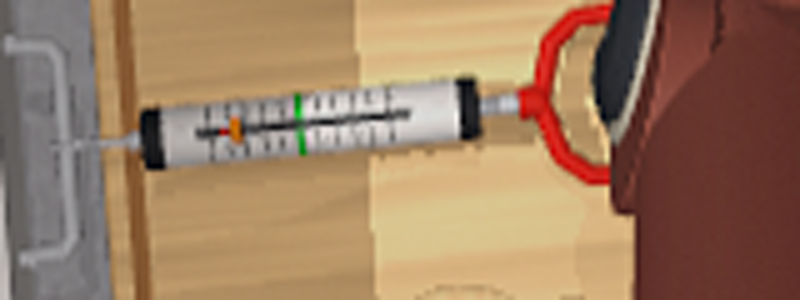

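The pointer has moved off zero and the tube has shifted outward, so the ring is hooked and the drawer is sliding. The green line is at about (300,125) in the crop and the pointer at about (235,130). I'll carry on.

Request:
{"op": "servo_tool", "data": {"targets": [[[-0.02,0,0],[0,0,0],0],[[-0.02,0,0],[0,0,0],0],[[-0.02,0,0],[0,0,0],0],[[-0.02,0,0],[0,0,0],0],[[-0.02,0,0],[0,0,0],0],[[-0.02,0,0],[0,0,0],0],[[-0.02,0,0],[0,0,0],0],[[-0.02,0,0],[0,0,0],0],[[-0.02,0,0],[0,0,0],0],[[-0.02,0,0],[0,0,0],0],[[0,0,0],[0,0,0],0],[[0,0,0],[0,0,0],0]]}}

```text
time_s: 7.4
tool_pos: [0.5567, 0.0066, 0.037]
ee_rot: [[-0.079, 0.997, -0.0], [0.997, 0.079, 0.0], [0.0, -0.0, -1.0]]
force: [-0.2, 2.8, 1.2]
grip_width: 0.002
gripper_force: 1.6
```

```bash
sed -i 's/(r\[:,1\]<.8\*r\[:,0\])/(r[:,1]<.7*r[:,0])\&near/; s/(r\[:,1\]<.35\*r\[:,0\])/(r[:,1]<.35*r[:,0])\&near/; s/^  o=/  g0=cen(g)[0]; near=(P[:,1]>g0-.03)\&(P[:,1]<g0+.045)\n  o=/' m.py; python3 m.py 3
python3 - <<'E'
import cv2,numpy as np
im=cv2.imread("pics/top0.png")[190:225,172:250].astype(int); g=im[...,1]-np.maximum(im[...,0],im[...,2]); y,x=np.nonzero(g>40); print("green px before",172+x.mean(),190+y.mean())
E
```

```text
7.4 [0.5567 0.0066 0.037 ] F [-0.18  2.78  1.21]
green (np.float64(0.1701), np.float64(1507.0)) orange (np.float64(0.1947), np.float64(1030.0)) red (None, np.float64(0.0)) ptr reading mm 15.4
green (np.float64(0.1701), np.float64(1509.0)) orange (np.float64(0.1947), np.float64(1031.0)) red (None, np.float64(0.0)) ptr reading mm 15.4
green (np.float64(0.1701), np.float64(1506.0)) orange (np.float64(0.1944), np.float64(979.0)) red (None, np.float64(0.0)) ptr reading mm 15.7
F [-1.92  2.59  1.61]
green px before 214.27777777777777 205.55555555555554
```

```bash
python3 - <<'E'
import re
s=open('m.py').read()
s=s.replace('c=read_camera("top"); im=c["image"]','c=read_camera("top"); im=c["image"]\n  if len(sys.argv)>3: im=np.ascontiguousarray(cv2.imread(sys.argv[3])[:,:,::-1])')
open('m.py','w').write(s)
E
python3 m.py 1 pics/x.png pics/top0.png; python3 m.py 4 pics/5.png
```

```text
7.55 [0.5568 0.0066 0.0371] F [-1.92  2.59  1.61]
green (np.float64(0.1914), np.float64(1108.0)) orange (np.float64(0.2292), np.float64(1076.0)) red (np.float64(0.2343), np.float64(72.0)) ptr reading mm 2.1
F [0.28 3.77 1.04]
7.6 [0.5567 0.0066 0.037 ] F [0.28 3.77 1.04]Traceback (most recent call last):
  File "m.py", line 13, in <module>
    r=f[yy,xx]
      ^
NameError: name 'f' is not defined
```

```bash
sed -i 's/\[:,:,::-1\]); f=im/[:,:,::-1])\n  f=im/' m.py; sed -i '0,/c=read_camera("top"); im=c\["image"\]/s//&/' m.py; python3 m.py 6 pics/5.png
```

```text
7.65 [0.5568 0.0066 0.037 ] F [-0.39  3.09  0.42]
green (np.float64(0.1701), np.float64(1504.0)) orange (np.float64(0.1944), np.float64(975.0)) red (None, np.float64(0.0)) ptr reading mm 15.7
green (np.float64(0.1701), np.float64(1507.0)) orange (np.float64(0.1944), np.float64(975.0)) red (None, np.float64(0.0)) ptr reading mm 15.7
green (np.float64(0.1701), np.float64(1511.0)) orange (np.float64(0.1944), np.float64(980.0)) red (None, np.float64(0.0)) ptr reading mm 15.7
green (np.float64(0.1701), np.float64(1506.0)) orange (np.float64(0.1947), np.float64(1034.0)) red (None, np.float64(0.0)) ptr reading mm 15.4
green (np.float64(0.1701), np.float64(1511.0)) orange (np.float64(0.1944), np.float64(974.0)) red (None, np.float64(0.0)) ptr reading mm 15.7
green (np.float64(0.1701), np.float64(1508.0)) orange (np.float64(0.1947), np.float64(1027.0)) red (None, np.float64(0.0)) ptr reading mm 15.4
F [-0.56  3.61  0.94]
```

View pics/5.png

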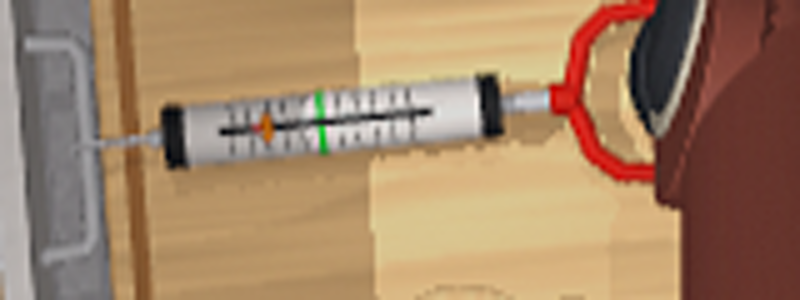

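The pointer is at about 15 mm on the scale (pixel 266 against green at 321 in the crop). I'll pull a bit further to see whether the tube still moves.

Request:
{"op": "servo_tool", "data": {"targets": [[[-0.02,0,0],[0,0,0],0],[[-0.02,0,0],[0,0,0],0],[[-0.02,0,0],[0,0,0],0],[[-0.02,0,0],[0,0,0],0],[[-0.02,0,0],[0,0,0],0],[[0,0,0],[0,0,0],0],[[0,0,0],[0,0,0],0],[[0,0,0],[0,0,0],0]]}}

```text
time_s: 8.75
tool_pos: [0.5573, -0.0006, 0.037]
ee_rot: [[-0.079, 0.997, -0.0], [0.997, 0.079, 0.001], [0.001, -0.0, -1.0]]
force: [-0.6, 5.1, 1.5]
grip_width: 0.0
gripper_force: 2.5
```

```bash
cat >> m.py <<'E'
from statistics import mean
E
sed -i 's/^  c=read_camera("top")/  FF=globals().setdefault("FF",[]); FF.append(robot.read_state()["force"])\n  c=read_camera("top")/; s/^from statistics.*/print("meanF",np.mean(FF,0).round(2),"sd",np.std(FF,0).round(2))/' m.py; python3 m.py 8 | tail -4
```

```text
green (np.float64(0.1701), np.float64(1508.0)) orange (np.float64(0.1868), np.float64(1334.0)) red (np.float64(0.1912), np.float64(150.0)) ptr reading mm 23.3
green (np.float64(0.1701), np.float64(1506.0)) orange (np.float64(0.1868), np.float64(1332.0)) red (np.float64(0.1912), np.float64(151.0)) ptr reading mm 23.3
F [0.57 4.06 2.69]
meanF [-0.31  5.3   1.77] sd [0.36 0.47 0.4 ]
```

The green line has stayed put, so the latch holds. I'll pull on slowly towards the line.

Request:
{"op": "servo_tool", "data": {"targets": [[[-0.02,0,0],[0,0,0],0],[[-0.02,0,0],[0,0,0],0],[[-0.02,0,0],[0,0,0],0],[[-0.02,0,0],[0,0,0],0],[[-0.02,0,0],[0,0,0],0],[[-0.02,0,0],[0,0,0],0],[[-0.02,0,0],[0,0,0],0],[[-0.02,0,0],[0,0,0],0],[[0,0,0],[0,0,0],0],[[0,0,0],[0,0,0],0],[[0,0,0],[0,0,0],0]]}}

```text
time_s: 10.25
tool_pos: [0.558, -0.0107, 0.037]
ee_rot: [[-0.08, 0.997, -0.001], [0.997, 0.08, 0.003], [0.003, -0.001, -1.0]]
force: [-0.9, 7.6, 2.8]
grip_width: 0.002
gripper_force: 3.7
```

```bash
python3 m.py 20 pics/6.png| sed -n '1p;20,30p'; python3 - <<'E'
import cv2
im=cv2.imread("pics/6.png")[:,100:260]; cv2.imwrite("pics/6b.png",cv2.resize(im,None,fx=2,fy=2))
E
```

```text
10.25 [ 0.558  -0.0107  0.037 ] F [-0.9   7.57  2.82]
green (np.float64(0.17), np.float64(1334.0)) orange (np.float64(0.1779), np.float64(1416.0)) red (None, np.float64(0.0)) ptr reading mm 32.1
green (np.float64(0.17), np.float64(1331.0)) orange (np.float64(0.1779), np.float64(1283.0)) red (None, np.float64(0.0)) ptr reading mm 32.1
F [-0.65  7.54  2.13]
meanF [-0.63  7.43  2.35] sd [0.48 0.52 0.5 ]
```

View pics/6.png

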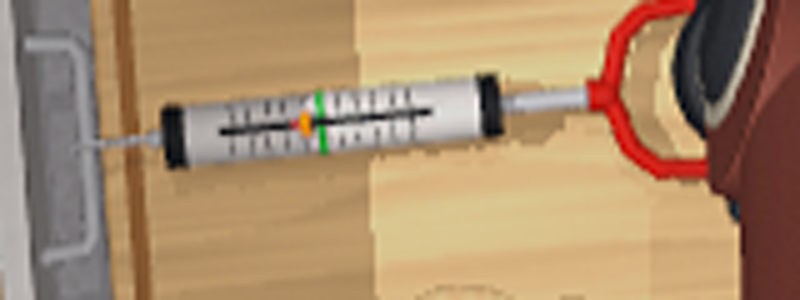

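The pointer is about 7 mm short of the green line (305 against 321 in the crop). I'll cross-check it with the stem length and the side camera, using the rest pictures as zero.

```bash
cat > r.py <<'E'
from h import *
import sys
L={n:read_camera(n) for n in("top","side")}
def meas(c,im,zsh,lab):
    f=im.astype(float); H=im.shape
    # axis-frame world samples on tube top
    s=np.arange(-.06,.17,.0005)   # along pull from nominal green (top-image green y0)
    d=np.array([.065,-.998]); n=np.array([.998,.065])
    g0=np.array([.5385,zsh])
    def samp(z,offs):
        out=[]
        for o in offs:
            uv=np.array([px(c,[*(g0+d*a+n*o),z]) for a in s],np.float32)
            out.append(cv2.remap(f.astype(np.float32),uv[None,:,0],uv[None,:,1],cv2.INTER_LINEAR)[0])
        return np.array(out)
    T=samp(.060,np.arange(-.009,.0091,.001)); near=abs(s)<.05
    def cen(wt,th):
        wt=np.where(wt>th,wt-th,0)*near; return (s*wt).sum()/wt.sum()*1000 if wt.sum()>0 else np.nan
    g=T[...,1]-np.maximum(T[...,0],T[...,2]); G=cen(g,15)
    P=samp(.063,np.arange(-.006,.0061,.001))
    o=np.where((P[...,1]<.72*P[...,0])&(P[...,1]>.38*P[...,0]),P[...,0]-P[...,2],0); O=cen(o,60)
    S=samp(.046,np.arange(-.004,.0041,.001)).mean(0)
    r=(S[:,0]-np.maximum(S[:,1],S[:,2])); r=np.where(s>.08,r,0); i=np.argmax(r>75)
    e=s[i-1]+(75-r[i-1])/(r[i]-r[i-1]+1e-9)*.0005
    print(lab,"G %.1f O-G+40 %.1f  stem-G %.1f"%(G,40+O-G,e*1000-G))
for n in L:
    meas(L[n],cv2.imread(f"pics/{n}0.png")[:,:,::-1],.1914,n+" zero")
    meas(L[n],L[n]["image"],.1701,n+" now ")
    if len(sys.argv)>1: cv2.imwrite(f"pics/{sys.argv[1]}_{n}.png",L[n]["image"][:,:,::-1])
E
python3 r.py k
```

```text
top zero G -0.2 O-G+40 2.6  stem-G 90.6
top now  G 0.1 O-G+40 32.4  stem-G 121.6
side zero G 3.5 O-G+40 0.1  stem-G 85.3
side now  G 4.7 O-G+40 29.1  stem-G 157.4
```

Request:
{"op": "servo_tool", "data": {"targets": [[[-0.02,0,0],[0,0,0],0],[[-0.02,0,0],[0,0,0],0],[[-0.02,0,0],[0,0,0],0],[[-0.02,0,0],[0,0,0],0],[[-0.02,0,0],[0,0,0],0],[[0,0,0],[0,0,0],0],[[0,0,0],[0,0,0],0],[[0,0,0],[0,0,0],0]]}}

```text
time_s: 12.15
tool_pos: [0.5584, -0.0171, 0.0369]
ee_rot: [[-0.081, 0.997, -0.002], [0.997, 0.081, 0.004], [0.004, -0.001, -1.0]]
force: [-0.5, 8.2, 2.8]
grip_width: 0.002
gripper_force: 4.4
```

```bash
python3 r.py k2; python3 m.py 10 | sed -n '1p;10,30p'
```

```text
top zero G -0.2 O-G+40 2.6  stem-G 90.6
top now  G 0.2 O-G+40 38.9  stem-G 127.6
side zero G 3.5 O-G+40 0.1  stem-G 85.3
side now  G 6.1 O-G+40 33.6  stem-G 257.5
12.25 [ 0.5584 -0.017   0.0369] F [-1.55  9.16  2.8 ]
green (np.float64(0.1696), np.float64(621.0)) orange (np.float64(0.1711), np.float64(1373.0)) red (np.float64(0.1742), np.float64(88.0)) ptr reading mm 38.5
green (np.float64(0.1696), np.float64(622.0)) orange (np.float64(0.1711), np.float64(1377.0)) red (np.float64(0.1742), np.float64(89.0)) ptr reading mm 38.5
F [-0.59  9.16  2.  ]
meanF [-1.    8.91  2.6 ] sd [0.26 0.7  0.66]
```

```bash
python3 - <<'E'
import cv2,numpy as np
a=cv2.imread("pics/k2_top.png")[193:217,200:250]; b=cv2.imread("pics/k2_side.png")[165:200,215:255]
cv2.imwrite("pics/7.png",np.hstack([cv2.resize(a,(450,216),interpolation=cv2.INTER_NEAREST),cv2.resize(b,(246,216),interpolation=cv2.INTER_NEAREST)]))
E
```

```text
(no output)
```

View pics/7.png

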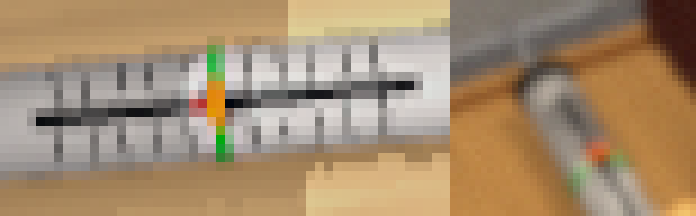

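The pointer is now nearly centred on the green (orange at 207–225, green about 216–222 in the crop), perhaps 1–3 mm short. I'll get a better figure by registering the ring and tube against the rest image.

```bash
cat > reg.py <<'E'
from h import *
import sys
def rect(c,im,z,x0,x1,y0,y1,st=.0005):
    X,Y=np.meshgrid(np.arange(x0,x1,st),np.arange(y1,y0,-st)) # rows: -y (pull) downward
    q=np.einsum('ij,jkl->ikl',c["K"]@np.array(c["attitude"]).T,np.array([X-c["eye"][0],Y-c["eye"][1],z-c["eye"][2]+0*X]))
    return cv2.remap(im.astype(np.float32),(q[0]/q[2]).astype(np.float32),(q[1]/q[2]).astype(np.float32),cv2.INTER_CUBIC)
def shift(A,B,y_hi_A,y_hi_B):
    A=cv2.GaussianBlur(A,(0,0),3);B=cv2.GaussianBlur(B,(0,0),3)
    R=cv2.matchTemplate(B,A,cv2.TM_CCOEFF_NORMED); _,v,_,(mx,my)=cv2.minMaxLoc(R)
    k=np.polyfit([-2,-1,0,1,2],R[my-2:my+3,mx],2); return my-k[1]/2/k[0],mx,v
c=read_camera("top"); z0=np.ascontiguousarray(cv2.imread("pics/top0.png")[:,:,::-1])
for nm,im in [("now",c["image"])]+[(a,np.ascontiguousarray(cv2.imread(a)[:,:,::-1])) for a in sys.argv[1:]]:
    red=lambda r:np.clip(r[...,0]-np.maximum(r[...,1],r[...,2])-40,0,150)
    A=red(rect(c,z0,.046,.50,.60,.070,.108)); B=red(rect(c,im,.046,.485,.615,-.01,.108))
    r=shift(A,B,0,0)
    dark=lambda r:np.clip(90-r.max(2),0,60)
    A=dark(rect(c,z0,.046,.522,.564,.104,.124)); B=dark(rect(c,im,.046,.51,.575,.07,.124)); t=shift(A,B,0,0)
    A=dark(rect(c,z0,.046,.515,.552,.252,.270)); B=dark(rect(c,im,.046,.505,.565,.215,.270)); t2=shift(A,B,0,0)
    gr=lambda r:np.clip(r[...,1]-np.maximum(r[...,0],r[...,2]),0,100)
    A=gr(rect(c,z0,.058,.52,.56,.180,.203)); B=gr(rect(c,im,.058,.51,.57,.150,.203)); t3=shift(A,B,0,0)
    print(nm,"ring %.2f"%(r[0]/2),"capout %.2f capin %.2f green %.2f"%(t[0]/2,t2[0]/2,t3[0]/2),"corr",np.round([r[2],t[2],t2[2],t3[2]],2),"side",r[1],t[1],"PULL mm %.2f %.2f %.2f"%tuple((r[0]-q[0])/2 for q in (t,t2,t3)))
E
python3 reg.py pics/k_top.png
```

```text
now ring 58.54 capout 21.51 capin 21.58 green 21.50 corr [1.   0.99 0.97 0.75] side 39 27 PULL mm 37.03 36.96 37.04
pics/k_top.png ring 52.34 capout 21.51 capin 21.59 green 21.50 corr [1.   0.99 0.97 0.99] side 37 27 PULL mm 30.83 30.75 30.83
```

Ring and tube registration give 37.0 mm of pull, with three tube references agreeing. About 2.8 mm remains.

Request:
{"op": "servo_tool", "data": {"targets": [[[-0.01,0,0],[0,0,0],0],[[-0.01,0,0],[0,0,0],0],[[-0.01,0,0],[0,0,0],0],[[-0.01,0,0],[0,0,0],0],[[0,0,0],[0,0,0],0],[[0,0,0],[0,0,0],0],[[0,0,0],[0,0,0],0]]}}

```text
time_s: 13.5
tool_pos: [0.5586, -0.0194, 0.0369]
ee_rot: [[-0.082, 0.997, -0.002], [0.997, 0.082, 0.005], [0.005, -0.001, -1.0]]
force: [-0.9, 9.5, 2.9]
grip_width: -0.0
gripper_force: 4.9
```

```bash
python3 reg.py; python3 r.py k3; python3 g.py .55 0 .03; python3 - <<'E'
import cv2,numpy as np
def q(f,x0): return cv2.resize(cv2.imread(f)[193:217,x0:x0+40],(360,216),interpolation=cv2.INTER_NEAREST)
cv2.imwrite("pics/8.png",np.hstack([q("pics/top0.png",190),q("pics/k3_top.png",205)]))
E
```

```text
now ring 60.88 capout 21.51 capin 21.58 green 21.33 corr [1.   0.99 0.97 0.82] side 39 27 PULL mm 39.37 39.30 39.55
top zero G -0.2 O-G+40 2.6  stem-G 90.6
top now  G 0.1 O-G+40 41.3  stem-G 130.2
side zero G 3.5 O-G+40 0.1  stem-G 85.3
side now  G 6.4 O-G+40 35.6  stem-G 183.9
13.65 [ 0.5586 -0.0194  0.0369] [[-0.082, 0.997, -0.002], [0.997, 0.082, 0.005], [0.005, -0.001, -1.0]] F [-0.69  9.82  2.75] w -0.004438377085847799 units to goal [ 0.266 -0.093  0.094] ang 94.69
```

View pics/8.png

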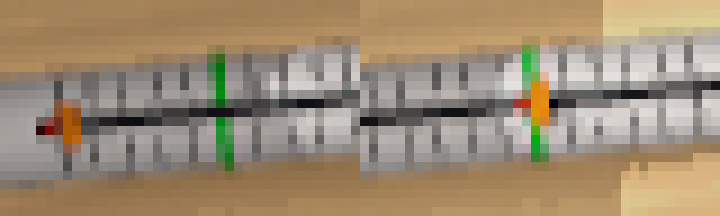

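The pointer now stands on the green line, with 39.4 mm of pull and about 9.8 N on the wrist. I'll hold here for over three seconds.

Request:
{"op": "servo_tool", "data": {"targets": [[[-0.004,0,0],[0,0,0],0],[[0,0,0],[0,0,0],0],[[0,0,0],[0,0,0],0],[[0,0,0],[0,0,0],0],[[0,0,0],[0,0,0],0],[[0,0,0],[0,0,0],0],[[0,0,0],[0,0,0],0],[[0,0,0],[0,0,0],0],[[0,0,0],[0,0,0],0],[[0,0,0],[0,0,0],0],[[0,0,0],[0,0,0],0],[[0,0,0],[0,0,0],0],[[0,0,0],[0,0,0],0],[[0,0,0],[0,0,0],0],[[0,0,0],[0,0,0],0],[[0,0,0],[0,0,0],0],[[0,0,0],[0,0,0],0],[[0,0,0],[0,0,0],0],[[0,0,0],[0,0,0],0],[[0,0,0],[0,0,0],0]]}}

```text
time_s: 15.65
tool_pos: [0.5586, -0.0195, 0.0369]
ee_rot: [[-0.082, 0.997, -0.002], [0.997, 0.082, 0.005], [0.005, -0.002, -1.0]]
force: [-0.7, 10.6, 2.5]
grip_width: 0.005
gripper_force: 5.0
```

Request:
{"op": "servo_tool", "data": {"targets": [[[0,0,0],[0,0,0],0],[[0,0,0],[0,0,0],0],[[0,0,0],[0,0,0],0],[[0,0,0],[0,0,0],0],[[0,0,0],[0,0,0],0],[[0,0,0],[0,0,0],0],[[0,0,0],[0,0,0],0],[[0,0,0],[0,0,0],0],[[0,0,0],[0,0,0],0],[[0,0,0],[0,0,0],0],[[0,0,0],[0,0,0],0],[[0,0,0],[0,0,0],0],[[0,0,0],[0,0,0],0],[[0,0,0],[0,0,0],0],[[0,0,0],[0,0,0],0],[[0,0,0],[0,0,0],0]]}}

```text
time_s: 17.25
tool_pos: [0.5586, -0.0195, 0.0369]
ee_rot: [[-0.082, 0.997, -0.002], [0.997, 0.082, 0.005], [0.005, -0.002, -1.0]]
force: [-1.0, 10.3, 2.6]
grip_width: 0.002
gripper_force: 5.0
```

```bash
python3 reg.py; python3 m.py 2|tail -3
```

```text
now ring 60.96 capout 21.51 capin 21.58 green 21.34 corr [1.   0.99 0.97 0.82] side 39 27 PULL mm 39.46 39.38 39.63
green (np.float64(0.1698), np.float64(737.0)) orange (np.float64(0.1686), np.float64(1466.0)) red (np.float64(0.173), np.float64(170.0)) ptr reading mm 41.2
F [-1.71 10.4   3.04]
meanF [-0.84  9.71  3.39] sd [0.26 0.22 0.08]
```

Request:
{"op": "servo_tool", "data": {"targets": [[[0.01,0,0],[0,0,0],0],[[0.02,0,0],[0,0,0],0],[[0.02,0,0],[0,0,0],0],[[0.02,0,0],[0,0,0],0],[[0.02,0,0],[0,0,0],0],[[0.02,0,0],[0,0,0],0],[[0.02,0,0],[0,0,0],0],[[0.02,0,0],[0,0,0],0],[[0.02,0,0],[0,0,0],0],[[0.02,0,0],[0,0,0],0],[[0.02,0,0],[0,0,0],0],[[0.02,0,0],[0,0,0],0],[[0.02,0,0],[0,0,0],0],[[0.02,0,0],[0,0,0],0],[[0.02,0,0],[0,0,0],0],[[0.02,0,0],[0,0,0],0],[[0.02,0,0],[0,0,0],0],[[0.02,0,0],[0,0,0],0],[[0.02,0,0],[0,0,0],0],[[0.02,0,0],[0,0,0],0]]}}

```text
time_s: 19.4
tool_pos: [0.5569, 0.0051, 0.037]
ee_rot: [[-0.079, 0.997, 0.0], [0.997, 0.079, -0.001], [-0.001, -0.0, -1.0]]
force: [0.4, 3.4, 2.0]
grip_width: 0.001
gripper_force: 1.8
```

Request:
{"op": "servo_tool", "data": {"targets": [[[0.02,0,0],[0,0,0],0],[[0.02,0,0],[0,0,0],0],[[0.02,0,0],[0,0,0],0],[[0.015,0,0],[0,0,0],0],[[0.015,0,0],[0,0,0],0],[[0.015,0,0],[0,0,0],0],[[0.015,0,0],[0,0,0],0],[[0.015,0,0],[0,0,0],0],[[0.015,0,0],[0,0,0],0],[[0.015,0,0],[0,0,0],0],[[0.015,0,0],[0,0,0],0],[[0.015,0,0],[0,0,0],0],[[0.015,0,0],[0,0,0],0],[[0.015,0,0],[0,0,0],0],[[0.015,0,0],[0,0,0],0],[[0.015,0,0],[0,0,0],0],[[0.015,0,0],[0,0,0],0],[[0.015,0,0],[0,0,0],0],[[0.015,0,0],[0,0,0],0],[[0,0,0],[0,0,0],0]]}}

```text
time_s: 21.4
tool_pos: [0.5551, 0.0282, 0.037]
ee_rot: [[-0.079, 0.997, -0.0], [0.997, 0.079, 0.0], [0.0, -0.0, -1.0]]
force: [0.4, -0.6, 0.6]
grip_width: 0.002
gripper_force: 0.0
```

```bash
python3 reg.py; python3 m.py 6|tail -3
```

```text
now ring 21.89 capout 21.50 capin 21.59 green 21.29 corr [0.99 0.99 0.97 0.83] side 33 27 PULL mm 0.39 0.30 0.60
green (np.float64(0.17), np.float64(827.0)) orange (np.float64(0.1686), np.float64(1477.0)) red (np.float64(0.2121), np.float64(107.0)) ptr reading mm 41.4
F [-0.11  0.11  0.12]
meanF [-0.3   0.33 -0.06] sd [0.55 0.27 0.28]
```

The ring is back at rest with no force on the tool, and the pointer stays on the green line. I'll lift straight out.

Request:
{"op": "servo_tool", "data": {"targets": [[[0.03,0,-0.05],[0,0,0],0],[[0,0,-0.15],[0,0,0],0],[[0,0,-0.2],[0,0,0],0],[[0,0,-0.3],[0,0,0],0],[[0,0,-0.4],[0,0,0],0],[[0,0,-0.4],[0,0,0],0],[[0,0,-0.4],[0,0,0],0],[[0,0,-0.4],[0,0,0],0],[[0,0,0],[0,0,0],0],[[0,0,0],[0,0,0],0],[[0,0,0],[0,0,0],0]]}}

```text
time_s: 22.85
tool_pos: [0.554, 0.0304, 0.2089]
ee_rot: [[-0.079, 0.997, -0.002], [0.997, 0.079, 0.0], [0.0, -0.002, -1.0]]
force: [-0.7, -0.6, -0.8]
grip_width: -0.004
gripper_force: 0.0
```

```bash
python3 reg.py; python3 r.py k4; python3 - <<'E'
import cv2,numpy as np
a=cv2.imread("pics/k4_top.png"); b=cv2.imread("pics/k4_side.png")[110:340,150:400]
cv2.imwrite("pics/9.png",np.hstack([cv2.resize(a[180:230,170:300],(468,180)),cv2.resize(b,(196,180))]))
E
```

```text
now ring 22.03 capout 21.50 capin 21.58 green 21.29 corr [1.   0.99 0.97 0.83] side 33 27 PULL mm 0.53 0.45 0.74
top zero G -0.2 O-G+40 2.6  stem-G 90.6
top now  G -0.0 O-G+40 41.3  stem-G 91.2
side zero G 3.5 O-G+40 0.1  stem-G 85.3
side now  G 6.2 O-G+40 36.3  stem-G 84.2
```

View pics/9.png

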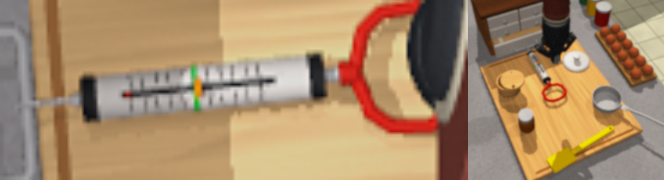

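The ring is fully back and released, the orange pointer stands on the green line (197,88 in the crop), and the things on the board haven't moved. Handing in.

```bash
python3 -c "from bench import close_job; print(close_job())"
```

```text
the job is handed in; nothing more can be done
None
```

The job is handed in: I pulled the scale to the 1 kg line with the latch holding, kept it there over three seconds, and eased the ring back to within about 0.5 mm of rest; the orange pointer was left on the green line to within about 1 mm.

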